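# Set up the hearth: seat the kiln slab, tip the firebrick onto it

### The job

Get the glass-working hearth ready. First slide the loose kiln slab by its lug until its four holes drop over the board's pins and it sits fully down; then push the standing firebrick along the board until its foot meets the slab's edge and, pushing high on its other face, tip it over that edge, without lifting or carrying it, so that it lies flat and square on the middle of the slab's width. Leave the slab seated and the pliers, jar and paddle where they are.

Things in the scene. Friction and masses are not known exactly. Their poses are not given: they have to be found in the camera images.
- board: Dark steel board fixed to the bench, 260 (x) x 420 (y) x 5 mm. Origin: centre of its underside, at bench height; z up. Four fixed upright pins, 10 mm diameter, 9 mm tall above its top, bevelled tips, at board x = +-52, y = -70 +-47 mm. A pale scribed line frames the slab's seated place, 0.5 mm clear all round. The slab's half is towards -y, the brick's towards +y.
- home (a point): Point on the top of the board in the middle of the four pins, at (0, -70, 5) mm in the board's frame, with the board's axes. The seated slab's origin lies here and its axes agree with the board's.
- slab: Loose tan ceramic slab, 180 (x) x 170 (y) x 15 mm, 0.7 kg, with four 16 mm through holes at x = +-52, y = +-47 mm. Origin: centre of its underside; z up. It starts flat on the pin tips (underside 14 mm above the bench), 18 to 27 mm from home towards the board's -y, up to 10 mm off in x, slightly turned. Seated, its underside is 5 mm above the bench. A steel grip lug stands near its -y edge.
- lug (a point): Grip point on the slab's upright steel lug, at (0, -70, 37) mm in the slab's frame, with the slab's axes. The lug is 50 mm long along slab x, 12 mm thick along slab y, and stands 37 mm above the slab's top (this point is 22 mm above the slab's top). Grip it across slab y.
- brick: Cream firebrick, 114 (x) x 64 (y) x 130 mm tall, about 0.5 kg. Origin: centre of its standing underside. It stands on the board's +y half, -y face to the slab, 25 to 55 mm from the seated slab's edge, slightly turned. Tipped, it pivots on the slab's top edge, falls by itself past a lean of about 33 degrees, and lies on its -y face, foot about 15 mm out past the slab's +y edge, clear of the lug.
- toe (a point): Middle of the brick's lower edge on the side towards the slab, at (0, -32, 0) mm in the brick's frame: about the edge on which it tips. It rises only some 15 mm in tipping.
- pliers: Bystander: yellow-handled pliers lying on the bench beyond the board's +x side, 155 mm long, 15 mm high, lying along its own x. Origin: underside near its middle.
- jar: Bystander: closed green glass jar with a steel lid, 60 mm in diameter, 80 mm tall, on the bench beyond the board's +x side. Origin: centre of its underside.
- paddle: Bystander: graphite block 70 x 50 x 14 mm on a 130 mm wooden handle, lying on the bench beyond the board's +y end along its own x. Origin: underside, on the handle.
There are look-alikes about, which are no part of the job. What is shaped like the slab but blue is not meant. Leave any green look-alike of the brick alone.

How it is judged:
On the way, in this order (a step that is already met when the one before it is completed fails the run):
1. the slab sits fully down over the four pins, the brick still standing (z of slab in the frame of board below 0.0075 m and angle between slab's own z axis and vertical below 0.03 rad and horizontal distance between slab and home below 0.006 m and angle between brick's own z axis and vertical below 0.15 rad), for 0.2 s.
2. the brick, still standing, has its foot up against the seated slab's edge (z of slab in the frame of board below 0.0075 m and angle between slab's own z axis and vertical below 0.03 rad and horizontal distance between slab and home below 0.006 m and angle between brick's own z axis and vertical below 0.2 rad and y of brick in the frame of slab below 0.13 m).
At the end, for the whole second after the job is handed in: Slab down over all four pins (within 2.5 mm of the board, 6 mm of home). Brick at rest on the slab, lying on the face that was towards it (flat within 0.08 rad), square within 0.22 rad, within 40 mm of the slab's middle sideways, foot 25 mm inside to 45 mm outside the slab's near edge (z of slab in the frame of board below 0.0075 m and angle between slab's own z axis and vertical below 0.03 rad and horizontal distance between slab and home below 0.006 m and angle between brick's own y axis and vertical below 0.08 rad and z of brick in the frame of slab between 0.042 and 0.052 m and y of brick in the frame of slab between 0.06 and 0.13 m and x of brick in the frame of slab between -0.04 and 0.04 m and angle between the z axis of brick and the y axis of slab, either way round below 0.22 rad and linear speed of each of brick, slab below 0.01 m/s); the robot touches nothing.
It fails at once if the brick is lifted or carried: its toe edge rises more than 60 mm above the bench (height (world z) of toe above 0.06 m).
It fails at once if the pliers, jar or paddle are shifted by more than 30 mm or the jar is tipped (distance of any of pliers, jar, paddle from where it was at the start of the episode above 0.03 m or angle between jar's own z axis and vertical above 0.5 rad).
It also fails if it takes over 61 s, if anything falls off the work surface, if the arm or the gripper's body presses on something with over 40 N, if the wrist force passes 120 N, or if a joint passes its speed limit or range.

### The arm

A 6-joint arm with a two-finger parallel gripper is mounted at the origin on the work surface. World frame = base frame: x ahead of the robot, y to its left, z up, the work surface at z = 0. Lengths are in m, angles in rad, forces in N, time in s.
With the tool pointing down it reaches from about 0.15 to 0.775 m from the base axis. Payload 6.1 kg.
Tool frame: the origin (TCP) lies on the centre line of the jaws, within the pads' length; the fingertips stand 19 mm ahead of it and the grasp point (between the pads) is the TCP; y points along the fingers, z is the direction in which the jaws open and shut, and the axes are right-handed (so a half turn about y gives the same grasp; the last joint's range is limited). The gripper opens to 85 mm and grips with 20 to 120 N. Pads are 22 mm wide; open, the fingers measure 114 mm over their backs; the gripper's body (76 mm by 85 mm) begins 54 mm behind the grasp point. The pads swing forward as they close: fully open they stand 13 mm farther back than shut.
Start: joints at [1.307, 0.126, -0.04, 1.405, 0, 1.571], TCP at [0.137, 0.507, 0.25] pointing down, gripper open.
Joint ranges: [-2.72, 2.72], [-0.95, 1.95], [-1.27, 1.35], [-1.78, 2.02], [-1.46, 1.47], [-3.14, 3.14]. Speed limits (rad/s): [2.39, 2.39, 3.01, 3.14, 3.14, 3.14].

### API

Orientations are given as a unit quaternion [x, y, z, w].
In Python, from rig import movep, move_straight, move_j, set_gripper, sleep, solve_ik, read_camera, Unreachable, hand_in, read_time, read_q, read_qvel, read_effort, read_position, read_ee_rot, read_wrist_force, read_ft_torque, read_grip_width gives the robot as it stands. Calls block until the motion is done:
- movep(position, orientation): joint-space move of the TCP to a pose.
- move_straight(position, orientation=None, velocity=0.15): straight line of the TCP; orientation=None keeps the orientation; velocity is the mean speed in m/s.
- move_j(angles): joint-space move.
- set_gripper(opening, newtons=None): opening from 0.0 (shut) to 1.0 (fully open); newtons is the grip in N (None keeps the last); returns when the fingers have stopped.
- sleep(seconds).
- solve_ik(position, orientation): joint angles nearest the present ones, or None.
- read_camera(name): name is "scene" or "top"; returns a dict with "img" (480x640x3 uint8, blue, green, red), "intrinsics" (3x3 intrinsics, pixels), "dist_coeffs" ([k1, k2, p1, p2, k3] as OpenCV has them; the pictures are not rectified), "R" (3x3) and "t" (3): a world point X has camera coordinates R X + t. Camera axes: x right, y down, z forward; pixel columns grow to the right and rows downward; lengths in m; the calibration is good to about 2 mm. A picture is of the moment at which its call begins. There is no depth.
A pose or a line that the arm cannot do raises Unreachable and nothing moves.
- hand_in(): hands the job in, once; it reports no verdict.
Readings, each from a call of its own:
- read_time(): time.
- read_q(): joint angles.
- read_qvel(): joint speeds.
- read_effort(): joint torques, N m.
- read_position(): TCP position.
- read_ee_rot(): TCP orientation.
- read_wrist_force(): force on the tool from outside, world axes, zero at the start.
- read_ft_torque(): the same for the moment, N m.
- read_grip_width(): opening from 0.0 (shut) to 1.0 (fully open).
Only numpy, scipy, OpenCV 4.12 (cv2) and the standard library are available. Lean on these libraries where they do the work, as an engineer would, in place of code of your own. Each camera call takes 0.05 s, during which the arm holds its last target.

## Working session

There is one attempt and no reset: what is moved stays moved. The work goes in short steps, each a Python script; the robot and the scene stay as the last script left them, time stands still between calls to the robot, and variables do not carry over. Pictures are saved under pics/ and viewed, and the job is handed in when it is done.

```bash
ls; mkdir -p pics
python3 - <<'E'
from rig import *
import cv2,numpy as np
for n in("scene","top"):
    c=read_camera(n);cv2.imwrite(f"pics/{n}0.png",c["img"]);np.savez(f"{n}0.npz",**c)
    print(n,c["intrinsics"],c["dist_coeffs"],c["R"],c["t"])
print(read_time(),read_ee_rot(),read_position())
E
```

```text
pics
scene [[453.52284355   0.         324.79643823]
 [  0.         453.52284355 232.87880105]
 [  0.           0.           1.        ]] [0.03835272 0.         0.         0.         0.        ] [[ 0.75497178  0.65558504 -0.0150285 ]
 [ 0.33319014 -0.40323931 -0.8522807 ]
 [-0.56480256  0.63844053 -0.52286877]] [-0.48353415 -0.1165514   1.29578731]
top [[508.59275273   0.         314.44537565]
 [  0.         508.59275273 242.11410566]
 [  0.           0.           1.        ]] [-0.11986724  0.          0.          0.          0.        ] [[-0.01698907 -0.99975785 -0.01398627]
 [-0.9934107   0.0184636  -0.11311179]
 [ 0.11334263  0.01197244 -0.99348382]] [0.0578661  0.59728616 1.30409255]
0.1 [ 0.70148047 -0.09305925  0.09292311 -0.70045016] [0.13679672 0.50650173 0.24959506]
```

View pics/scene0.png

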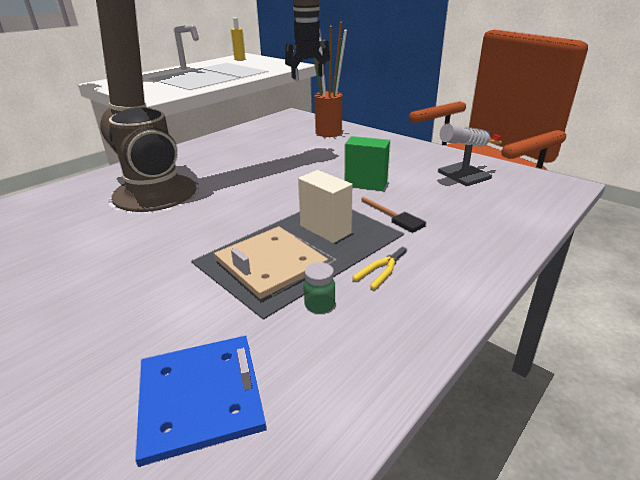

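View pics/top0.png

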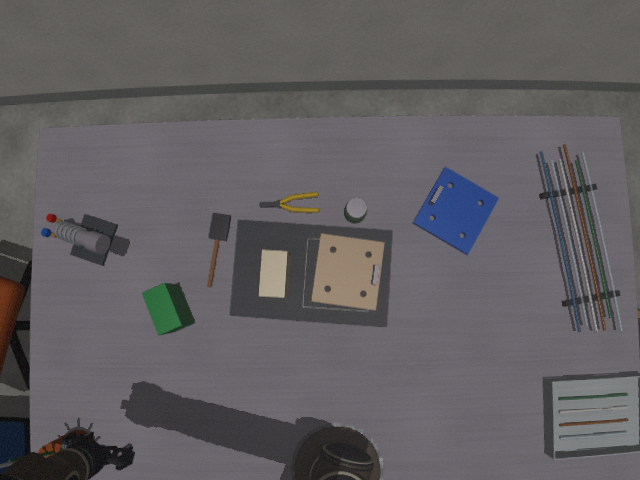

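Top view: the tan slab is at (348,271) with its lug at (376,274), the blue look-alike slab at (455,210). The cream brick is at (273,273), the green look-alike at (167,308). The pliers are at (290,204), the jar at (356,210) and the paddle at (217,245). My targets are the tan slab and the cream brick. Next is a close crop to check them.

```bash
cat > h.py <<'E'
import cv2,numpy as np
def und(c,px):
    px=np.asarray(px,float).reshape(-1,1,2)
    return cv2.undistortPoints(px,c["intrinsics"],c["dist_coeffs"]).reshape(-1,2)
def ray(c,px,z):
    n=und(c,px);R,t=c["R"],c["t"];C=-R.T@t
    d=np.c_[n,np.ones(len(n))]@R
    return (C+d*((z-C[2])/d[:,2])[:,None])
def proj(c,X):
    rv=cv2.Rodrigues(c["R"])[0]
    return cv2.projectPoints(np.asarray(X,float).reshape(-1,3),rv,c["t"],c["intrinsics"],c["dist_coeffs"])[0].reshape(-1,2)
def big(m):
    cs,_=cv2.findContours(m,cv2.RETR_EXTERNAL,cv2.CHAIN_APPROX_NONE)
    return max(cs,key=cv2.contourArea)
def quad(c,mask,z):
    """contour -> plane z -> four edges by line fits -> corners (world)"""
    k=big(mask);P=ray(c,k,z)[:,:2]
    h=cv2.convexHull((P*1e4).astype(np.float32))
    r=cv2.boxPoints(cv2.minAreaRect(h))/1e4
    H=h.reshape(-1,2)/1e4
    ls=[]
    for i in range(4):
        a,b=r[i],r[(i+1)%4];u=(b-a)/np.linalg.norm(b-a);n=np.array([-u[1],u[0]])
        s=(P-a)@u;d=np.abs((P-a)@n)
        L=np.linalg.norm(b-a)
        q=P[(d<0.006)&(s>.08*L)&(s<.92*L)]
        l=cv2.fitLine((q*1e3).astype(np.float32),cv2.DIST_HUBER,0,.01,.01).ravel();ls.append((l[2:]/1e3,l[:2],len(q)))
    co=[]
    for i in range(4):
        (p,u,_),(q,v,_)=ls[i-1],ls[i]
        s=np.linalg.solve(np.c_[u,-v],q-p);co.append(p+s[0]*u)
    return np.array(co),[l[2] for l in ls]
def masks(img):
    hsv=cv2.cvtColor(img,cv2.COLOR_BGR2HSV)
    return hsv
E
python3 - <<'E'
from h import *
for n in("scene","top"):
    c=np.load(f"{n}0.npz");im=c["img"]
    hsv=cv2.cvtColor(im,cv2.COLOR_BGR2HSV)
    pts={"top":dict(board=(300,230),board2=(250,315),slab=(350,300),brick=(273,273),lug=(376,268),bench=(300,340)),"scene":dict(board=(215,265),slab=(280,245),brick=(325,183),brickf=(312,210),brickr=(340,215),lug=(242,263),bench=(400,330))}[n]
    for k,(x,y) in pts.items():print(n,k,hsv[y,x])
    x,y,w,h={"scene":(180,150,240,180),"top":(220,190,200,150)}[n]
    cv2.imwrite(f"pics/{n}0c.png",cv2.resize(im[y:y+h,x:x+w],None,fx=3.3,fy=3.3,interpolation=cv2.INTER_NEAREST))
E
```

```text
scene board [120  13  97]
scene slab [ 17  78 227]
scene brick [ 21  28 250]
scene brickf [ 17  50 143]
scene brickr [ 19  50 143]
scene lug [143  10  99]
scene bench [145  16 205]
top board [150   8  65]
top board2 [105   8  67]
top slab [ 15  63 155]
top brick [ 20  44 172]
top lug [150  11 140]
top bench [158   9 110]
```

View pics/top0c.png

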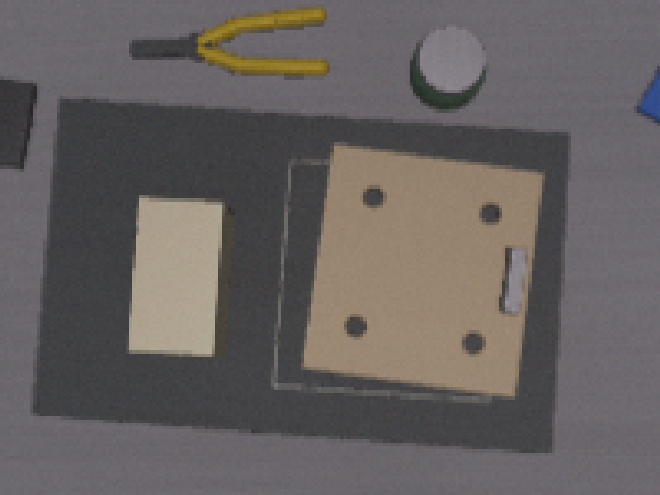

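View pics/scene0c.png

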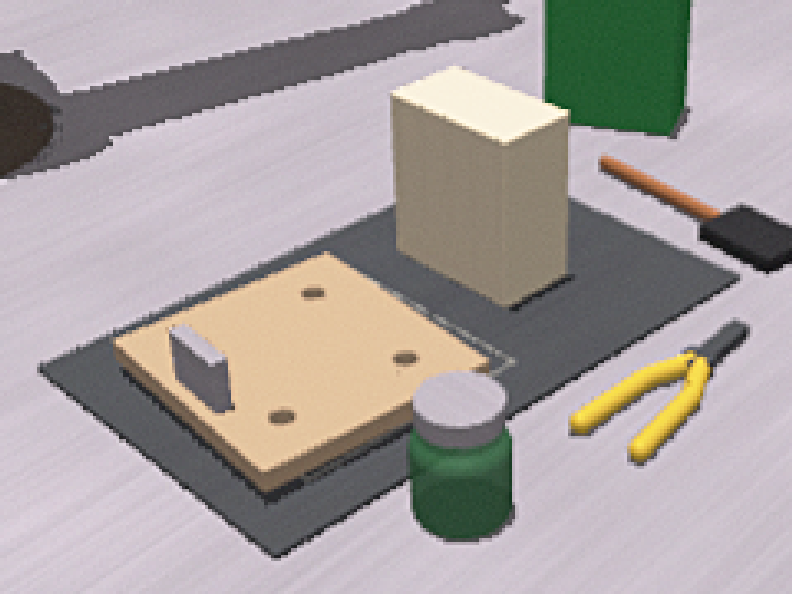

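The crops confirm the choice: the tan slab sits off its scribed frame towards -y (image right), with its lug at (376,274). The cream brick stands on the board's other half. Now I'll measure them.

```bash
cat >> h.py <<'E'
def roi(c,x0,y0,x1,y1):
    m=np.zeros(c["img"].shape[:2],np.uint8);m[y0:y1,x0:x1]=255;return m
def rectpose(co,ylong_x=True):
    return co.mean(0)
def measure(c,zs=.029,zb=.135,brick=True):
    hsv=cv2.cvtColor(c["img"],cv2.COLOR_BGR2HSV);H,S,V=cv2.split(hsv)
    R=roi(c,215,212,405,335)
    out={}
    tan=((H>8)&(H<30)&(S>30)).astype(np.uint8)*255&R
    dark=((V<90)|(tan>0)).astype(np.uint8)*255&roi(c,229,218,400,330)
    out["board"]=quad(c,cv2.morphologyEx(dark,cv2.MORPH_OPEN,np.ones((5,5))),.005)
    lab=((V>125)).astype(np.uint8)*255&tan
    m=lab.copy();m[:,:300]=0;out["slab"]=quad(c,cv2.morphologyEx(m,cv2.MORPH_OPEN,np.ones((3,3))),zs)
    m=lab.copy();m[:,300:]=0;out["brick"]=quad(c,m,zb)
    return out
def frame(co):
    """co 4 corners -> centre, x axis angle (x axis near world +x), sizes (x,y)"""
    c=co.mean(0)
    e=[co[(i+1)%4]-co[i] for i in range(4)]
    best=[v if v[0]>0 else -v for v in e if abs(v[0])>abs(v[1])]
    oth=[np.linalg.norm(v) for v in e if abs(v[0])<=abs(v[1])]
    v=sum(best);return c,np.arctan2(v[1],v[0]),np.mean([np.linalg.norm(b) for b in best]),np.mean(oth)
E
python3 - <<'E'
from h import *
c=np.load("top0.npz");m=measure(c)
for k,(co,n) in m.items():
    print(k,n,[np.round(v,4) for v in frame(co)])
E
```

```text
board [81, 130, 81, 133] [array([0.5204, 0.0582], dtype=float32), np.float32(-0.0891), np.float32(0.2575), np.float32(0.4177)]
slab [40, 53, 57, 54] [array([ 0.5201, -0.0388], dtype=float32), np.float32(-0.1584), np.float32(0.1759), np.float32(0.1666)]
brick [39, 21, 39, 21] [array([0.5128, 0.1485], dtype=float32), np.float32(-0.0769), np.float32(0.1101), np.float32(0.0601)]
```

Run:
```python
from h import *
c=np.load("top0.npz");m=measure(c)
b,th,_,_=frame(m["board"][0]);Rb=np.array([[np.cos(th),-np.sin(th)],[np.sin(th),np.cos(th)]])
home=b+Rb@[0,-.07];print("home",home)
for k in("slab","brick"):
    p,a,_,_=frame(m[k][0]);print(k,"rel home mm",(Rb.T@(p-home))*1e3,"dtheta",a-th)
# scene camera: cross-check by predicted overlay
s=np.load("scene0.npz");im=cv2.resize(s["img"],None,fx=1,fy=1).copy()
def R(t):return np.array([[np.cos(t),-np.sin(t)],[np.sin(t),np.cos(t)]])
def box(p,t,x,y,z):return np.array([[*(p+R(t)@[sx*x/2,sy*y/2]),z] for sx,sy in((1,1),(1,-1),(-1,-1),(-1,1))])
S=3.3;x0,y0=180,150
im=cv2.resize(s["img"][150:330,180:420],None,fx=S,fy=S,interpolation=cv2.INTER_NEAREST)
p,a,_,_=frame(m["slab"][0]);q,d,_,_=frame(m["brick"][0])
lug=np.array([[*(p+R(a)@[sx*.025,-.07+sy*.006]),.066] for sx,sy in((1,1),(1,-1),(-1,-1),(-1,1))])
for B in(box(b,th,.26,.42,.005),box(home,th,.181,.171,.005),box(p,a,.18,.17,.029),box(q,d,.114,.064,.135),box(q,d,.114,.064,.005),lug):
    u=(proj(s,B)-[x0,y0]+.5)*S
    cv2.polylines(im,[u.astype(int)],True,(0,0,255),1)
cv2.imwrite("pics/ov0.png",im)
t=np.load("top0.npz");im=cv2.resize(t["img"][190:340,220:420],None,fx=S,fy=S,interpolation=cv2.INTER_NEAREST)
for B in(box(b,th,.26,.42,.005),box(home,th,.181,.171,.005),box(p,a,.18,.17,.029),box(q,d,.114,.064,.135),lug):
    u=(proj(t,B)-[220,190]+.5)*S
    cv2.polylines(im,[u.astype(int)],True,(0,0,255),1)
cv2.imwrite("pics/ov0t.png",im)
```

```text
home [ 0.51419445 -0.01150734]
slab rel home mm [  8.29172538 -26.65515394] dtheta -0.06927779
brick rel home mm [-15.62964462 159.27893939] dtheta 0.012154773
```

View pics/ov0.png

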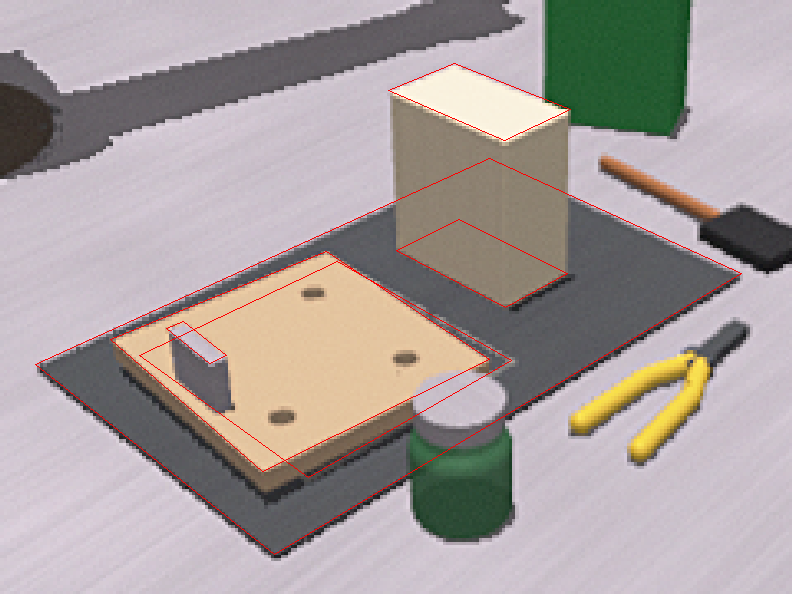

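View pics/ov0t.png

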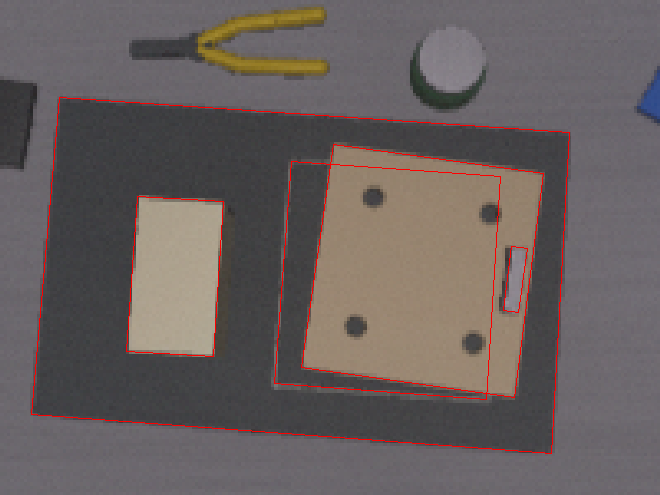

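```bash
cat >> h.py <<'E'
from scipy.spatial.transform import Rotation as Ro
def quat(fwd,jaw):
    y=np.array(fwd,float);y/=np.linalg.norm(y);z=np.array(jaw,float);z-=y*(z@y);z/=np.linalg.norm(z)
    return Ro.from_matrix(np.c_[np.cross(y,z),y,z]).as_quat()
def R2(t):return np.array([[np.cos(t),-np.sin(t)],[np.sin(t),np.cos(t)]])
b=np.array([.5204,.0582]);th=-.0891;home=b+R2(th)@[0,-.07]
E
python3 - <<'E'
from h import *
from rig import *
q0=read_q()
print(Ro.from_quat(read_ee_rot()).as_matrix().round(2).tolist())
p=np.array([.5201,-.0388]);a=-.1584
for sg in(1,-1):
    for P,A in((p,a),(home,th)):
        l=P+R2(A)@[0,-.07];yd=R2(A)@[0,sg]
        print(sg,l,solve_ik([*l,.054],quat([0,0,-1],[*yd,0])))
# brick pushing
bp=np.array([.5128,.1485]);ab=-.0769
for al in(20,30,40,50,60,75):
  for sg in(1,-1):
    x=np.r_[R2(th)@[sg,0],0];f=np.r_[R2(th)@[0,-1]*np.cos(np.radians(al)),-np.sin(np.radians(al))]
    res=[]
    for y,z in((.07,.045),(.035,.045),(.0,.045),(.035,.13),(-.03,.15),(-.06,.14)):
        r=solve_ik([*(bp+R2(th)@[0,y]),z],quat(f,x));res.append(r is not None)
    print(al,sg,res,None if r is None else np.round(r,2))
E
```

```text
[[0.97, -0.0, 0.26], [-0.26, -0.0, 0.97], [0.0, -1.0, -0.0]]
1 [ 0.50905831 -0.10792367] [-0.20891316  0.1925193  -0.40099907  0.97727796  0.         -0.05051316]
1 [ 0.5079425  -0.08124465] [-0.15860507  0.18196209 -0.4140495   0.97478474  0.         -0.06950507]
-1 [ 0.50905831 -0.10792367] [-0.20891316  0.1925193  -0.40099907  0.97727796  0.          3.0910795 ]
-1 [ 0.5079425  -0.08124465] [-0.15860507  0.18196209 -0.4140495   0.97478474  0.          3.07208759]
20 1 [True, True, True, False, True, True] [ 0.58  0.75  0.07  1.93 -0.83  2.73]
20 -1 [True, True, True, False, True, True] [ 0.58  0.75  0.07  1.93 -0.83 -0.41]
30 1 [True, True, True, True, True, True] [ 0.55  0.63  0.02  1.77 -0.77  2.55]
30 -1 [True, True, True, True, True, True] [ 0.55  0.63  0.02  1.77 -0.77 -0.59]
40 1 [True, True, True, True, True, True] [ 0.52  0.51 -0.03  1.62 -0.68  2.39]
40 -1 [True, True, True, True, True, True] [ 0.52  0.51 -0.03  1.62 -0.68 -0.75]
50 1 [True, True, True, True, True, True] [ 0.47  0.41 -0.08  1.5  -0.58  2.26]
50 -1 [True, True, True, True, True, True] [ 0.47  0.41 -0.08  1.5  -0.58 -0.89]
60 1 [True, True, True, True, True, True] [ 0.41  0.32 -0.14  1.39 -0.45  2.13]
60 -1 [True, True, True, True, True, True] [ 0.41  0.32 -0.14  1.39 -0.45 -1.01]
75 1 [True, True, True, True, True, True] [ 0.3   0.2  -0.21  1.26 -0.24  1.97]
75 -1 [True, True, True, True, True, True] [ 0.3   0.2  -0.21  1.26 -0.24 -1.17]
```

Run:
```python
from h import *
from rig import *
p=np.array([.5201,-.0388]);a=-.1584
l=p+R2(a)@[0,-.07];q=quat([0,0,-1],[*(R2(a)@[0,1]),0])
movep([*l,.22],q);print(read_time(),read_wrist_force())
move_straight([*l,.055],q,.12);print(read_time(),read_wrist_force(),read_position()-np.r_[l,.055])
set_gripper(0,40);print(read_time(),read_grip_width()*85,read_wrist_force(),read_position())
c=read_camera("top");np.savez("top1.npz",**c)
cv2.imwrite("pics/top1c.png",cv2.resize(c["img"][190:340,220:420],None,fx=3.3,fy=3.3,interpolation=cv2.INTER_NEAREST))
c=read_camera("scene");np.savez("scene1.npz",**c)
cv2.imwrite("pics/scene1c.png",cv2.resize(c["img"][150:330,180:420],None,fx=3.3,fy=3.3,interpolation=cv2.INTER_NEAREST))
```

```text
2.65 [ 0.38465467  0.56742285 -0.09119947]
4.175 [-1.71499753  0.6894542   0.26927711] [ 0.00053109 -0.00011281  0.00073051]
4.8333 11.628760721599008 [-1.17347414 -0.20489846  1.12485775] [ 0.5090803  -0.1078943   0.05514347]
```

View pics/top1c.png

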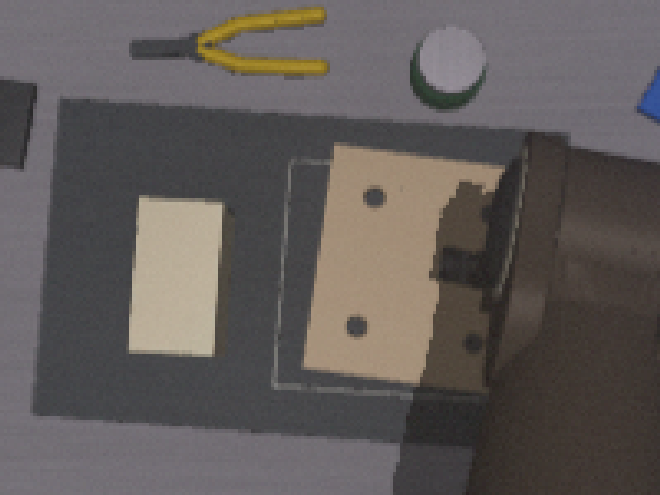

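View pics/scene1c.png

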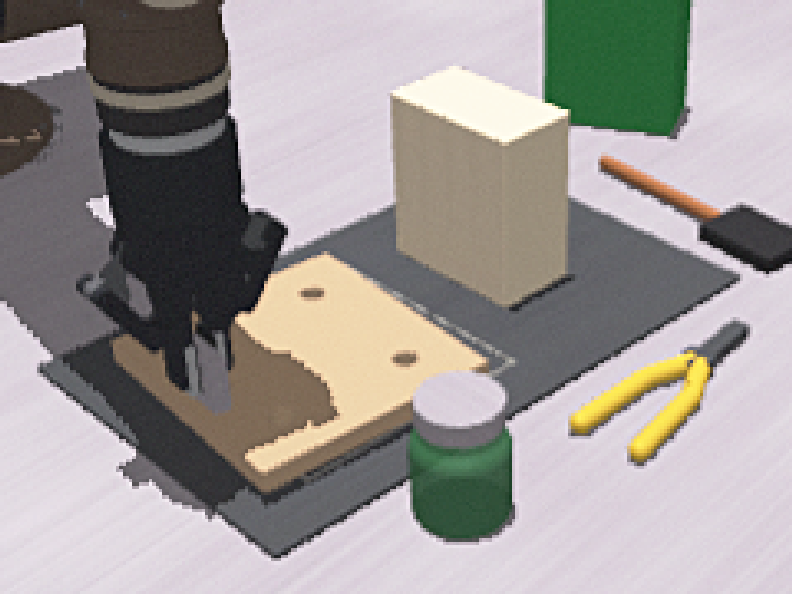

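The lug is gripped at about 11.6 mm, and the slab has not visibly moved: its +y edge is still at crop (330,145)–(303,368). Next I slide it home and lower it.

Run:
```python
from h import *
from rig import *
l=home+R2(th)@[0,-.07];q=quat([0,0,-1],[*(R2(th)@[0,1]),0])
z=read_position()[2]
move_straight([*l,z],q,.04);sleep(.2)
print(read_time(),read_wrist_force(),read_position(),l)
c=read_camera("top");np.savez("top2.npz",**c)
cv2.imwrite("pics/top2c.png",cv2.resize(c["img"][190:340,220:420],None,fx=3.3,fy=3.3,interpolation=cv2.INTER_NEAREST))
for dz in(.001,.002,.003):
    move_straight([*l,z-dz],q,.02);print(dz,read_wrist_force().round(2),read_position()[2])
```

```text
5.95 [-0.04461559 -1.13077596 -7.33403772] [ 0.50780666 -0.08134435  0.05491364] [ 0.5079425  -0.08124465]
0.001 [ 0.06  1.01 -7.34] 0.05405433181569333
0.002 [ 0.34 -0.74 -7.76] 0.05302543627611822
0.003 [ 0.37  0.03 -6.87] 0.05204935312025552
```

View pics/top2c.png

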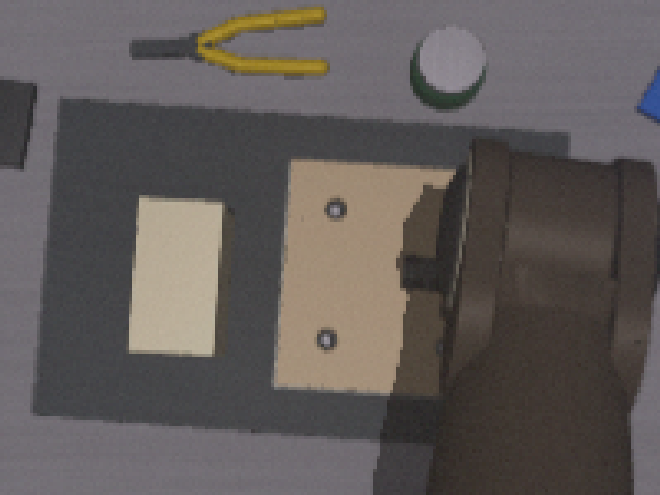

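The pins show centred in the holes at crop (336,209) and (326,340), and the full weight now hangs on the gripper. I'll lower the rest of the way.

Run:
```python
from h import *
from rig import *
l=home+R2(th)@[0,-.07];q=quat([0,0,-1],[*(R2(th)@[0,1]),0])
z=.0549
for dz in(.005,.007,.0085,.0095):
    move_straight([*l,z-dz],q,.03);f=read_wrist_force();print(dz,f.round(2),read_position()[2])
    if f[2]>4:break
set_gripper(.5);print(read_time(),read_wrist_force())
set_gripper(1)
move_straight([*l,.16],q,.2)
movep([.42,-.2,.25],q)
print(read_time())
for n,(x,y,w,h) in {"scene":(180,150,240,180),"top":(220,190,200,150)}.items():
    c=read_camera(n);np.savez(f"{n}3.npz",**c)
    cv2.imwrite(f"pics/{n}3c.png",cv2.resize(c["img"][y:y+h,x:x+w],None,fx=3.3,fy=3.3,interpolation=cv2.INTER_NEAREST))
c=np.load("top3.npz")
m=measure(c,.02)
for k in m:
    p,a,sx,sy=frame(m[k][0]);print(k,"rel home mm",(R2(th).T@(p-home))*1e3,"dth",a-th,sx,sy)
```

```text
0.005 [-0.83  0.13 -7.41] 0.04969414688652679
0.007 [-0.1  -0.04 -6.95] 0.04772414468529296
0.0085 [-0.43 -0.85 -5.71] 0.04655914225242209
0.0095 [-3.43  0.37  3.84] 0.04627741347545739
8.1583 [-0.38446737 -0.59215553 -0.16936205]
10.1083
board rel home mm [-7.623855   56.08553732] dth 0.028907217 0.2716429 0.44416708
slab rel home mm [-0.16624532 -0.6591571 ] dth -0.0012651086 0.17811604 0.16798115
brick rel home mm [-14.97570111 159.35034948] dth 0.012631625 0.11195327 0.06033653
```

View pics/top3c.png

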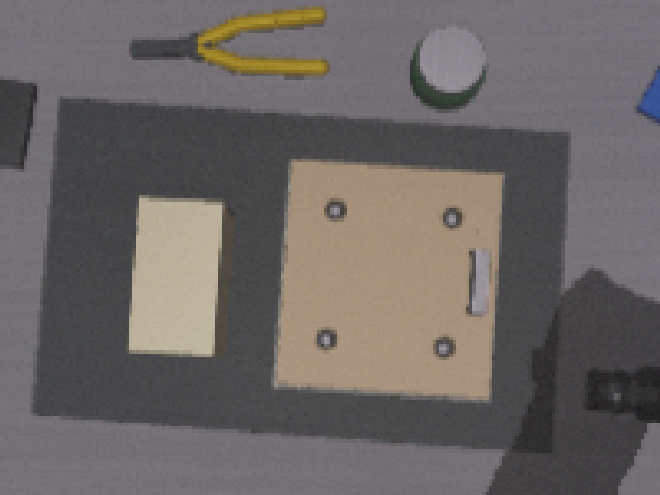

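View pics/scene3c.png

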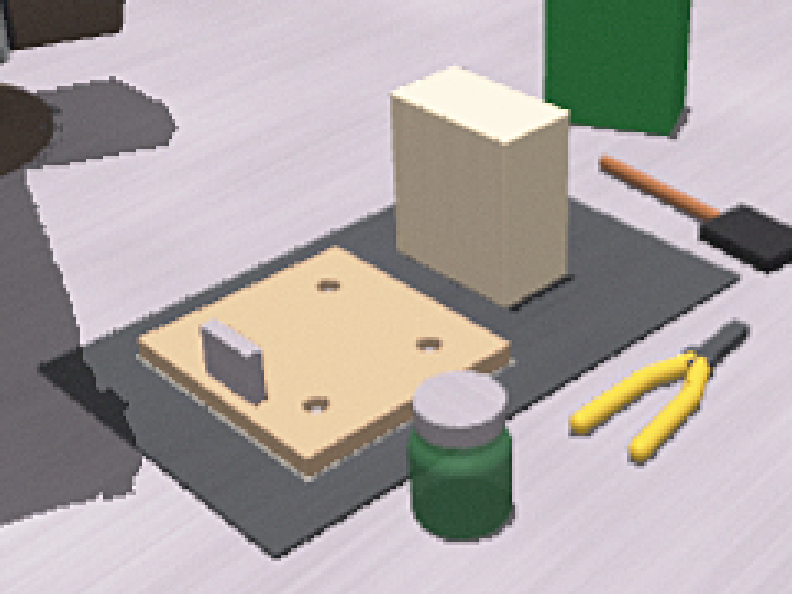

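The slab reads 0.7 mm from home, with all four pins centred in the holes at crop (336,209), (452,217), (326,340) and (444,347), and its edge on the scribed frame. The "board" fit in this picture is spoiled by the arm's shadow, so I'm ignoring it. Next I push the brick low down with two open fingertips.

```bash
cat >> h.py <<'E'
def hw(x,y,z):return [*(home+R2(th)@[x/1e3,y/1e3]),z/1e3]
def pq(al,sg=-1):
    a=np.radians(al);return quat([*(R2(th)@[0,-1]*np.cos(a)),-np.sin(a)],[*(R2(th)@[sg,0]),0])
E
python3 - <<'E'
from h import *
from rig import *
c=np.load("top3.npz")
print("paddle,green",ray(c,[[217,227],[210,285]],.014),ray(c,[[144,292],[176,284],[160,334],[192,322]],.13))
q=pq(45);X=-15
for y,z in((245,280),(245,52),(160,52)):print(solve_ik(hw(X,y,z),q))
movep(hw(X,245,280),q);set_gripper(.6)
move_straight(hw(X,245,52),q,.15)
f0=read_wrist_force();print(read_time(),f0)
c=read_camera("scene");cv2.imwrite("pics/scene4c.png",cv2.resize(c["img"][100:330,150:470],None,fx=2.5,fy=2.5))
E
```

```text
paddle,green [[0.64649902 0.30990565 0.014     ]
 [0.4905     0.32826196 0.014     ]] [[0.47144192 0.46802236 0.13      ]
 [0.49022664 0.38739263 0.13      ]
 [0.36868318 0.42674353 0.13      ]
 [0.39736764 0.34710484 0.13      ]]
None
[ 0.67228663  0.71579371  0.14929626  1.60823163 -0.5373491  -0.63830112]
[ 0.57485718  0.60335737 -0.04093119  1.47878162 -0.59063541 -0.73485059]Traceback (most recent call last):
  File "<stdin>", line 7, in <module>
rig.Unreachable: the arm cannot take that pose within its joint ranges
```

Run:
```python
from h import *
from rig import *
q=pq(45);X=-15
for y,z in((245,240),(245,220),(235,220),(245,200),(235,190)):print(y,z,solve_ik(hw(X,y,z),q))
for al in (60,75,90): print(al,solve_ik(hw(X,245,280),pq(al)),solve_ik(hw(X,180,280),pq(al)))
```

```text
245 240 [ 0.67228663  0.63262011  0.42606622  1.96817518 -0.5373491  -0.63830112]
245 220 [ 0.67228663  0.63499913  0.38638385  1.92611379 -0.5373491  -0.63830112]
235 220 [ 0.66166168  0.61842675  0.35947881  1.91052507 -0.54335989 -0.64851807]
245 200 [ 0.67228663  0.63914238  0.34956541  1.88515211 -0.5373491  -0.63830112]
235 190 [ 0.66166168  0.62582015  0.30600707  1.84965993 -0.54335989 -0.64851807]
60 [ 0.60846854  0.47970866  0.39991827  1.84614602 -0.39326169 -0.80175955] [ 0.52674805  0.38471171  0.26228211  1.77027353 -0.42041783 -0.88569436]
75 [ 0.52448859  0.33793782  0.2695847   1.65552269 -0.21321898 -0.94079421] [ 0.43182665  0.26094225  0.16711374  1.6095397  -0.22641848 -1.03477504]
90 [ 0.42185821  0.21767865  0.13539817  1.48851585  0.         -1.05983811] [ 0.3171132   0.16148513  0.06689315  1.47620435  0.         -1.16458312]
```

Run:
```python
from h import *
from rig import *
q=pq(45);X=-15
movep(hw(X,180,280),pq(90));set_gripper(.6)
movep(hw(X,245,220),q)
move_straight(hw(X,245,52),q,.15)
print(read_time(),read_wrist_force(),read_grip_width())
c=read_camera("scene");cv2.imwrite("pics/scene4c.png",cv2.resize(c["img"][100:330,150:470],None,fx=2.5,fy=2.5))
```

```text
13.975 [-0.57361933  0.68887481 -0.72890898] 0.6017569688758313
```

View pics/scene4c.png

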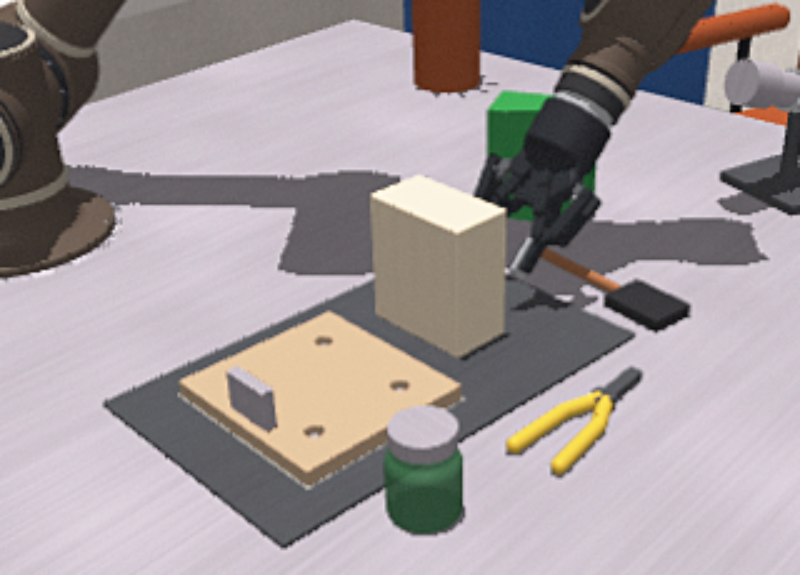

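The fingers are behind the brick with the tip at crop (517,270), clear of the paddle and the green brick. I'll push now.

Run:
```python
from h import *
from rig import *
q=pq(45);X=-15
u=R2(th)@[0,1]
y=212
move_straight(hw(X,y,52),q,.06)
L=[]
while y>162:
    y-=4;move_straight(hw(X,y,52),q,.04);f=read_wrist_force();fp=f[:2]@u
    L.append((y,round(float(fp),1)))
    if fp>9:break
print(L,read_time())
c=read_camera("top");np.savez("top5.npz",**c)
cv2.imwrite("pics/top5c.png",cv2.resize(c["img"][190:340,220:420],None,fx=3.3,fy=3.3,interpolation=cv2.INTER_NEAREST))
c=read_camera("scene");np.savez("scene5.npz",**c);cv2.imwrite("pics/scene5c.png",cv2.resize(c["img"][150:330,180:420],None,fx=3.3,fy=3.3,interpolation=cv2.INTER_NEAREST))
```

```text
[(208, 0.2), (204, 0.9), (200, 0.2), (196, -0.1), (192, 0.6), (188, 0.3), (184, 0.5), (180, 0.1), (176, 0.1), (172, 0.2), (168, 0.6), (164, 2.7), (160, 15.1)] 17.975
```

View pics/top5c.png

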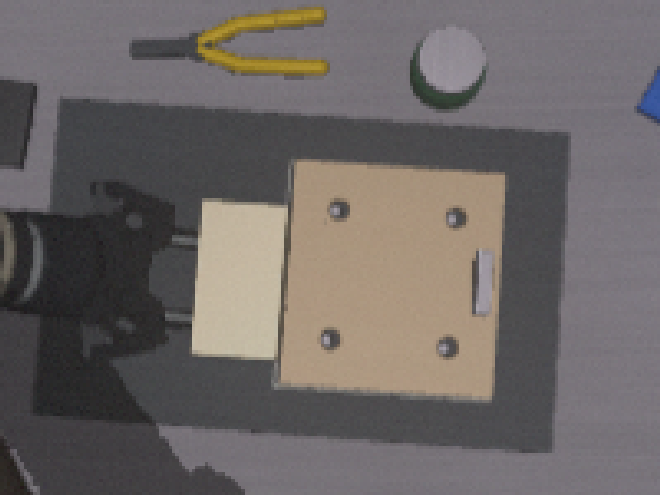

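View pics/scene5c.png

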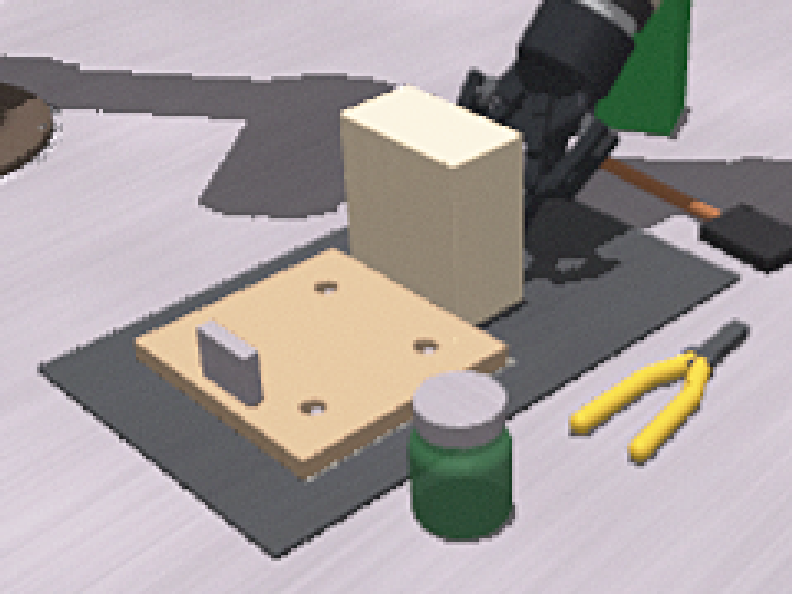

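The foot is up against the slab: force rose to 15 N at the stop, and the slab shifted about 2 to 3 mm into its pin clearance, within tolerance. The brick is square. Now I tip it with a high push.

Run:
```python
from h import *
from rig import *
q=pq(45);X=-15;u=R2(th)@[0,1]
def tc(d,h=92):
    t=np.radians(d);return 82+64*np.cos(t)-h*np.sin(t)+13.5, 20+64*np.sin(t)+h*np.cos(t)+13
W=[tc(d) for d in range(0,41,5)]
print([solve_ik(hw(X,*w),q) is not None for w in W])
move_straight(hw(X,175,52),q,.1);move_straight(hw(X,175,W[0][1]),q,.15)
y0=read_time()
for d,w in zip(range(0,41,5),W):
    if d>=25: pass
    move_straight(hw(X,*w),q,.05)
    f=read_wrist_force();print(d,round(float(f[:2]@u),1),round(float(f[2]),1))
    if d==15:
        c=read_camera("scene");cv2.imwrite("pics/scene6c.png",cv2.resize(c["img"][150:330,180:420],None,fx=3.3,fy=3.3,interpolation=cv2.INTER_NEAREST))
        if np.linalg.norm(f)>40:break
print(read_time())
for n,(x,y,w,h) in {"scene":(180,150,240,180),"top":(220,190,200,150)}.items():
    c=read_camera(n);np.savez(f"{n}7.npz",**c)
    cv2.imwrite(f"pics/{n}7c.png",cv2.resize(c["img"][y:y+h,x:x+w],None,fx=3.3,fy=3.3,interpolation=cv2.INTER_NEAREST))
```

```text
[True, True, True, True, True, True, True, True, True]
0 0.8 -0.5
5 1.8 0.7
10 1.1 1.8
15 0.9 1.2
20 1.0 1.4
25 -0.6 0.8
30 0.0 -0.5
35 0.0 -0.1
40 -0.3 -0.1
22.25
```

View pics/scene7c.png

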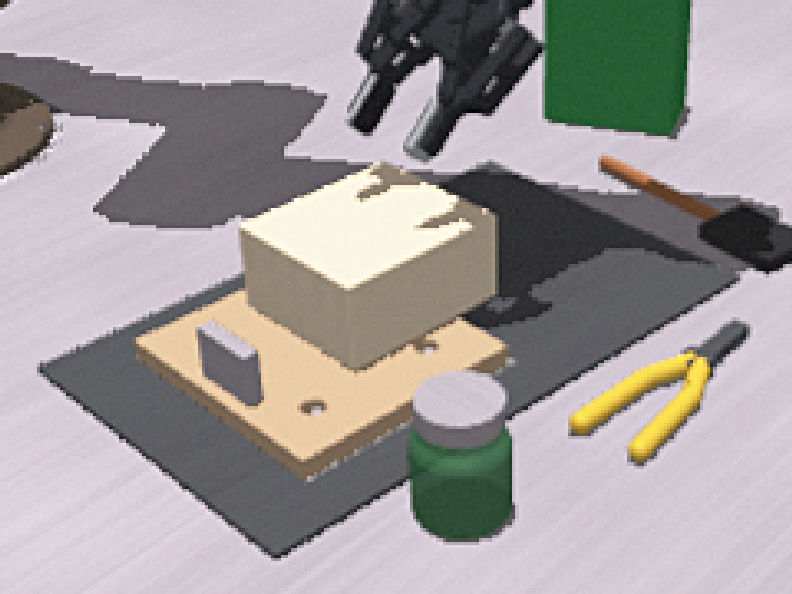

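View pics/top7c.png

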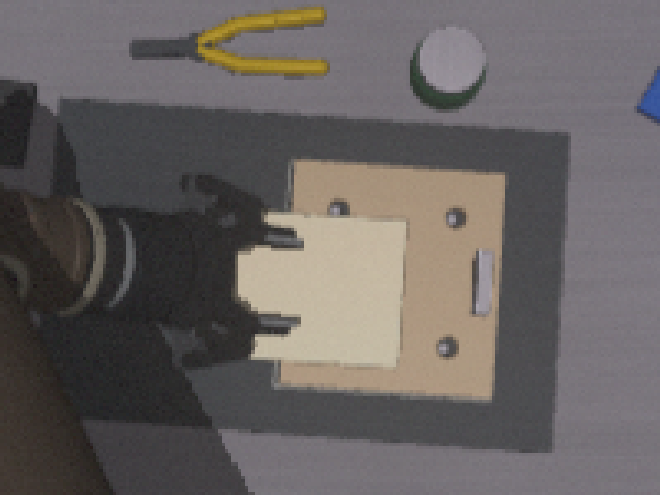

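The brick has tipped and lies flat on the slab, and the fingers are clear of it. I'll retreat and measure.

Run:
```python
from h import *
from rig import *
q=pq(45)
p=read_position();move_straight(p+np.r_[R2(th)@[0,.10],.05],q,.15)
movep(hw(-15,180,280),pq(90));move_j([1.307,.126,-.04,1.405,0,1.571]);sleep(.5)
print(read_time(),read_wrist_force())
for n,(x,y,w,h) in {"scene":(180,150,240,180),"top":(220,190,200,150)}.items():
    c=read_camera(n);np.savez(f"{n}8.npz",**c)
    cv2.imwrite(f"pics/{n}8c.png",cv2.resize(c["img"][y:y+h,x:x+w],None,fx=3.3,fy=3.3,interpolation=cv2.INTER_NEAREST))
c=np.load("top8.npz");hsv=cv2.cvtColor(c["img"],cv2.COLOR_BGR2HSV);H,S,V=cv2.split(hsv)
r=roi(c,215,212,405,335)
tan=((H>8)&(H<30)&(S>30)&(V>125)).astype(np.uint8)*255&r
for (x,y) in((330,278),(360,278),(310,310)):print(hsv[y,x])
cream=((S<53)&(tan>0)).astype(np.uint8)*255;cream=cv2.morphologyEx(cv2.medianBlur(cream,5),cv2.MORPH_OPEN,np.ones((5,5)))
pb,ab,sx,sy=frame(quad(c,cream,.084)[0]);print("brick",R2(th).T@(pb-home)*1e3,ab-th,sx,sy)
# slab -y, +-x edges on its top plane
P=ray(c,big(tan),.02)[:,:2];Q=(P-home)@R2(th)*1e3
print("slab -y edge",np.median(Q[(Q[:,1]<-80)&(abs(Q[:,0])<75)][:,1]),"x edges",[np.median(Q[(s*Q[:,0]>80)&(Q[:,1]<0)&(Q[:,1]>-75)][:,0]) for s in(1,-1)])
```

```text
26.675 [ 0.3810303  -0.76155567 -0.16216984]
[ 20  43 177]
[ 17  67 152]
[150  11  70]
brick [-14.7739442   54.94795994] 0.008659214 0.1108045 0.12586099
slab -y edge -86.40512854274517 x edges [np.float64(88.30493681067819), np.float64(-88.62999545632842)]
```

View pics/scene8c.png

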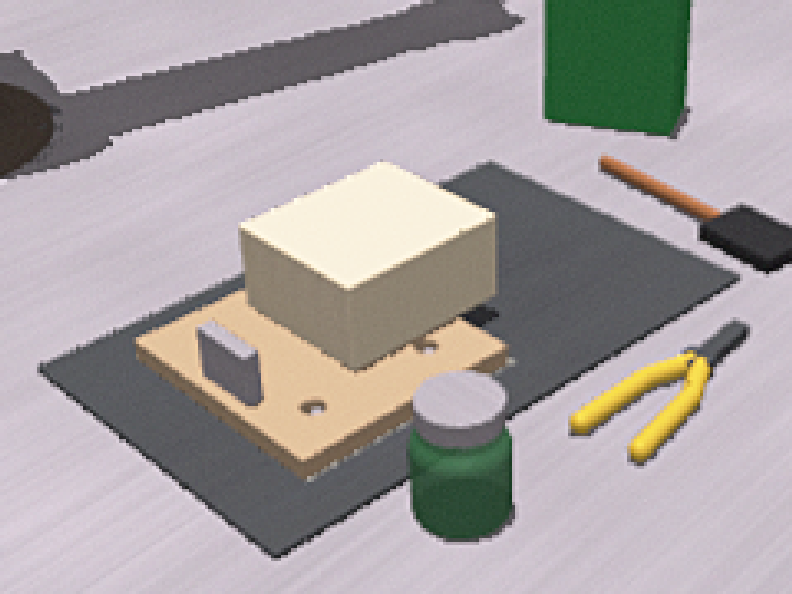

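View pics/top8c.png

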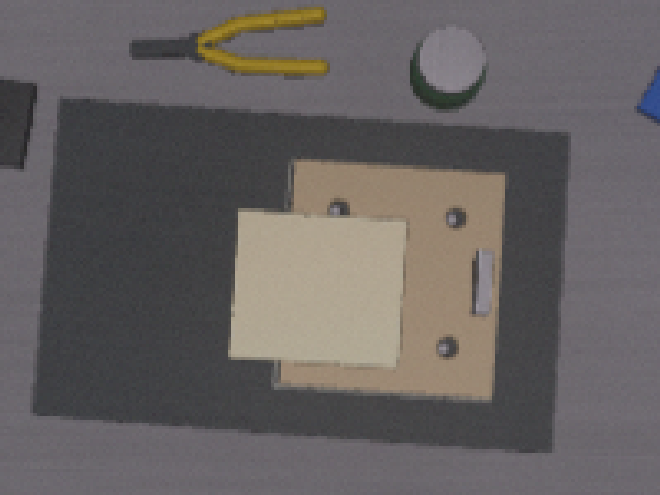

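The top view puts the brick's foot about 38 mm outside the slab's edge, where the limit is 45 mm. I'll cross-check that with the second view.

Run:
```python
from h import *
s=np.load("scene8.npz");t=np.load("top8.npz")
# scene pixel corners of brick top from crop (crop/3.3+offset), order: left(-x,-y), front(+x,-y), right(+x,+y), back(-x,+y)
S=np.array([[241,230],[350,290],[495,213],[382,163]])/3.3+[180,150]-.5
T=np.array([[399,367],[406,220],[238,209],[230,357]])/3.3+[220,190]-.5
for c,P in((s,S),(t,T)):
    Q=(ray(c,P,.084)[:,:2]-home)@R2(th)*1e3;print(Q.round(1).tolist(),Q.mean(0).round(1))
Ps=s["intrinsics"]
ns,nt=und(s,S),und(t,T)
X=cv2.triangulatePoints(np.c_[s["R"],s["t"]],np.c_[t["R"],t["t"]],ns.T,nt.T);X=(X[:3]/X[3]).T
print(np.c_[(X[:,:2]-home)@R2(th),X[:,2]].round(4)*1e3)
```

```text
[[-61.4, -13.7], [46.9, -10.9], [41.1, 119.4], [-68.0, 114.1]] [-10.3  52.2]
[[-69.8, -10.6], [42.3, -8.4], [41.6, 120.5], [-71.5, 118.0]] [-14.3  54.9]
[[-69.2  -9.9  79.2]
 [ 42.8  -8.2  80.9]
 [ 41.2 120.1  83.8]
 [-71.8 117.8  81.4]]
```

Run:
```python
from rig import *
hand_in();print(read_time())
```

```text
the job is handed in; nothing more can be done
the job is handed in; nothing more can be done
```

The slab is seated on its pins and the brick lies flat and square on it. I handed in after about 27 s of robot time; no verdict is reported.

**What I did:** I gripped the tan slab's lug, slid and turned it home, and lowered it over the four pins. I then pushed the cream brick about 42 mm with two low fingertips until its foot met the slab's edge, and tipped it over with a high push. The arm was back at its start pose, touching nothing, before hand-in.

**Last checks:**
- **Slab:** it ended about 2.6 mm from home. It read 0.7 mm after seating, and the brick's push moved it into its pin clearance; the limit is 6 mm. The two pins I could still see at the end were inside their holes. The height was not measured again after tipping.
- **Brick:** it is square within 0.01 rad and about 15 mm off the slab's middle sideways (limit 40 mm). Its top read 79–84 mm above the bench, where flat on the slab would be 84 mm.
- **Brick's foot:** it is about 35–38 mm outside the slab's edge, farther than the 15 mm expected but inside the 45 mm limit. The two cameras disagreed by 3–4 mm on the brick's position.
- **Bystanders:** the pliers, jar and paddle look unmoved in the pictures.

One board measurement taken after seating was spoiled by the arm's shadow, so I used the first board measurement throughout.

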